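Close the cigar mould press to the right squeeze

ROBOT

A 6-joint arm with a two-finger parallel gripper is mounted at the origin on the work surface. World frame = base frame: x ahead of the robot, y to its left, z up, the work surface at z = 0. Lengths are in m, angles in rad, forces in N, time in s.
With the tool pointing down it reaches from about 0.25 to 0.725 m from the base axis. Payload 4 kg.
Tool frame: the origin (TCP) lies midway between the tips of the shut fingers; the grasp point (between the pads) lies 19 mm behind it; z points along the fingers, y is the line along which they close (so a half turn about z gives the same grasp; the last joint's range is limited). The gripper opens to 85 mm and grips with 20 to 120 N. Pads are 22 mm wide; open, the fingers measure 114 mm over their backs; the gripper's body (76 mm by 85 mm) begins 54 mm behind the grasp point. The pads swing forward as they close: fully open they stand 13 mm farther back than shut.
Start: joints at [-1.332, 0.241, 0.005, 1.335, 0, 1.571], TCP at [0.118, -0.486, 0.197] pointing down, gripper open.
Joint ranges: [-2.72, 2.72], [-1.05, 1.87], [-1.09, 1.28], [-1.99, 2.15], [-1.42, 1.44], [-3.14, 3.14]. Speed limits (rad/s): [2.79, 2.79, 3.14, 3.14, 3.14, 3.14].

INTERFACE

Orientations are given as a unit quaternion [x, y, z, w].
In Python, from workcell import get_obs, camera, job_done, silhouettes gives the robot as it stands. The module is installed in compiled form; this text tells all that it offers.
- The arm moves only by the tool drive_tool, never from a script. Its argument "increments" is a list of rows, each a list of 3 entries, a list of its own where there are three numbers: the shift along the world's x, y, z in mm, then the turn, a rotation vector about the world's x, y, z in degrees, then the opening, from 0 (shut) to 1 (fully open). A call has 1 to 8 rows; each row shifts and turns the commanded pose from where the row before left it; what a row does not reach is not made up. A row lasts 1/12 s, in which the tool goes at most 41.7 mm and 7.16 degrees, less where a joint would pass 70% of its speed; a pose out of reach is approached as far as the arm can. A call is refused whole if a number of a shift passes 41.7 or a number of a turn 7.16, either way. A call with a gripper value outside its range is refused whole. The fingers move at their own pace and stop on an object; the grip force is fixed at half the most. Time passes only in rows, so rows that do not move let the fingers close. It gives the time, the measured TCP pose, the force, the opening and the grip force at its end, in the units of the state.
- get_obs(): the state, without advancing time (a new reading comes with each control period).
- camera(name): name is "side" or "top"; returns a dict with "image" (384x512x3 uint8, red, green, blue), "K" (3x3 intrinsics, pixels), "k1" (the pictures are not rectified: a ray, as slopes to the right and down, at radius r is drawn at 1 + k1 r^2 times it, then the intrinsics apply), "view" (4x4, takes a point from world to camera coordinates). Camera axes: x right, y down, z forward; pixel columns grow to the right and rows downward; lengths in m; the calibration is good to about 2 mm. A picture is of the moment at which its call begins. There is no depth.
- job_done(): hands the job in; it is judged then, once.
Trained networks look in a picture, given as the dict that the camera call returned (one of the last four; its "shot" number tells which), for a name from the list of things; names that differ only in an ending like _2 or _b are one class to them, and where a whole thing is asked for, a point or a joint stands for the part that bears it (a point fixed in the world has none). Each returns a list of dicts, best first, with "conf" (0 to 1); they miss things now and then, are a little off and sometimes report something else, mostly with a low value. They report only what shows in the picture. A call takes as long as a camera call.
- silhouettes(query, picture): "region" (384x512 bool, what is visible of it) and "bbox" ([left, top, right, bottom] in pixels, round what is visible of it).
The state is a dict: "clock": time; "joint_pos": joint angles; "joint_vel": joint speeds; "tau": joint torques, N m; "eef_pos": TCP position; "tool_rot": TCP orientation; "ft_force": force on the tool from outside, world axes, zero at the start; "ft_torque": the same for the moment, N m; "grip_width": finger opening in m; "grasp_force": force on a finger pad.
Only numpy, scipy, OpenCV 4.12 (cv2) and the standard library are available. Lean on these libraries where they do the work, as an engineer would, in place of code of your own. Each camera call takes 0.05 s, during which the arm holds its last target. There are 200 camera calls.

TASK

Push the wooden mould along the press bed until it is fully home against the cross stop, then turn the black hand knob clockwise until you feel the foot bite on the mould, and from there give it one eighth of a turn (45 degrees) more. Do not overtighten: much more than that cracks the mould. Let go of the knob, and leave everything else on the table where it is.

Things in the scene. Friction and masses are not known exactly. Their poses are not given: they have to be found in the camera images.
- press: table-top screw press, fixed to the table; place and heading vary. Origin on the table, straight under the screw axis; x runs along the bed into the press, z up. Wooden bed, x -160 to +70 mm, 150 mm wide, top 15 mm above the table. Dark steel bridge over the axis: beam 40 (x) x 130 (y) mm, underside 85 and top 110 mm up, on posts at y = +-58 mm, 14 mm thick.
- press_stop (a point): inner face of the cross stop, mid-channel on the bed top (x = +55 mm, 15 mm up; axes of the press). The stop is 27 mm high and closes the bed's channel, which runs along the press's x, open at the -x end (x = -150 mm): 63 mm wide between two side rails, each 12 mm high and 10 mm thick.
- mould: closed wooden cigar mould, solid block 140 (x) x 60 (y) x 45 (z) mm, 0.3 to 0.5 kg, light wood with a dark seam. Origin: centre of its underside; x parallel to the press's x. It lies in the channel 30 to 60 mm short of the stop, half under the bridge, sticking out at the open end. Home, its end touches the stop: origin at press x = -15 mm. It slides with 1.5 to 4 N.
- knob (a joint): knob angle, rad: 0 at the start, grows clockwise seen from above (tightening), -0.2 to 6.2. Drives the foot down 3 mm/rad, keeps its height, stays where it is left. Dry friction 0.34 N m; a tool held still can feel it from either side. The foot bites after some 0.3 to 2.7 rad: the moment on the tool then shifts by 0.15 N m against the turn within 0.15 rad and climbs on at 0.1 N m/rad.
- knob_grip (a point): grip point of the black hand knob, on the screw axis, 147 mm above the table. The knob's upright head is square, 34 x 34 mm (sides along this frame's x and y); its top is 11 mm above this point. Below it is a round flange, 52 mm diameter, its upper face 25 mm below this point. The frame turns with the knob; z up; at the start its x is the press's x.
- screw: the upright steel screw under the bridge with the sprung round foot it carries, 28 mm diameter, which bears on the mould's flat top (60 mm above the table). Driven down by the knob above the bridge; it does not turn. Origin on the axis, 78 mm above the table at the start; how far the foot reaches below it is not known.
- glue_jar: bystander: amber glass jar with a white cap, 44 mm diameter, 60 mm tall; origin under its centre
- cutter: bystander: steel guillotine cutter, 70 x 28 mm, 42 mm tall; origin under its centre
- ring_gauge: bystander: brass ring gauge, 44 mm diameter, 12 mm tall; origin under its centre
- ashtray: bystander: black square ashtray, 130 x 130 x 28 mm; origin under its centre
- lantern: bystander: brass candle lantern, 85 x 85 mm, 175 mm tall; origin under its centre
- spare_half: bystander: spare mould half, flat wooden board 200 x 70 x 24 mm; origin under its centre
- phone: bystander: black phone lying flat, 150 x 72 x 8 mm; origin under its centre

How it is judged:
On the way, in this order (a step that is already met when the one before it is completed fails the run):
1. the mould is home against the cross stop (within 5 mm), the foot not yet bearing on it (x of mould in the frame of press above -0.02 m and z of mould in the frame of press between 0.01 and 0.019 m and contact force between screw and mould below 1 N), for 0.2 s.
2. the foot bites on the mould (x of mould in the frame of press above -0.02 m and z of mould in the frame of press between 0.01 and 0.019 m and contact force between screw and mould above 8 N).
3. the knob has been turned on from the bite, so that the foot bears with the wanted force (x of mould in the frame of press above -0.02 m and z of mould in the frame of press between 0.01 and 0.019 m and contact force between screw and mould above 62 N), for 0.2 s.
At the end, for the whole second after the job is handed in: the mould lies flat in the channel within 5 mm of the cross stop, and the released foot bears on it with 62 to 89 N (a turn of roughly 25 to 65 degrees past the bite), knob and mould at rest (all of step 3 and contact force between screw and mould below 89 N and velocity of joint knob between -0.05 and 0.05 rad/s and linear speed of mould below 0.02 m/s); the robot touches nothing.
It fails at once if overtightened: the foot presses on the mould with more than 100 N (about 80 degrees past the bite) (contact force between screw and mould above 100 N).
It fails at once if a bystander is moved by more than 30 mm (distance of any of glue_jar, cutter, ring_gauge, ashtray, lantern, spare_half, phone from where it was at the start of the episode above 0.03 m).
It also fails if it takes over 72 s, if anything falls off the work surface, if the arm or the gripper's body presses on something with over 40 N, if the wrist force passes 120 N, or if a joint passes its speed limit or range.

## Working session

There is one attempt and no reset: what is moved stays moved. The work goes in short steps, Python scripts to look and compute and a tool call to move; the robot and the scene stay as the last step left them, time stands still between calls to the robot, and variables do not carry over. Pictures are saved under pics/ and viewed, at most 10 in all, crops included, and the job is handed in when it is done.

Besides the shell and the picture viewer there is one more tool, called after "Request:" as a command line: name --argument value ..., lists and objects as JSON in quotes. drive_tool: Moves the arm, as the interface text tells. Its arguments: {"type":"object","properties":{"increments":{"type":"array"}},"required":["increments"]}

```bash
mkdir -p pics; cat > h.py <<'E'
import numpy as np,cv2
from workcell import *
def save(c,n): cv2.imwrite('pics/'+n,c['image'][:,:,::-1])
def ray(c,uv):
    K=c['K'];d=np.array([(uv[0]-K[0,2])/K[0,0],(uv[1]-K[1,2])/K[1,1]])
    s=d.copy()
    for _ in range(20): s=d/(1+c['k1']*(s@s))
    R=c['view'][:3,:3];t=c['view'][:3,3]
    return -R.T@t, R.T@np.array([s[0],s[1],1])
def at(c,uv,z):
    o,d=ray(c,uv); return o+d*(z-o[2])/d[2]
def proj(c,P):
    p=c['view'][:3,:3]@np.asarray(P)+c['view'][:3,3]; s=p[:2]/p[2]; s=s*(1+c['k1']*(s@s))
    return c['K'][:2,:2]@s+c['K'][:2,2]
E
python3 - <<'E'
from h import *
o=get_obs();print({k:np.round(v,3) for k,v in o.items()})
for n in ['top','side']:
    c=camera(n);save(c,n+'0.png');print(n,c['K'].round(1).tolist(),c['k1'],'cam',ray(c,(256,192))[0].round(3))
    for q in ['press','mould','knob','screw','glue_jar','cutter','ring_gauge','ashtray','lantern','spare_half','phone']:
        r=silhouettes(q,c)
        for x in r[:2]:
            m=np.argwhere(x['region']).mean(0)[::-1]
            print(q,round(x['conf'],2),np.round(x['bbox']).tolist(),m.round(1),at(c,m,{'knob':.15,'mould':.06}.get(q,0.02)).round(3),cv2.minAreaRect(np.argwhere(x['region'])[:,::-1].astype(np.float32))[2] if len(m) else 0)
E
```

```text
{'clock': np.float64(0.0), 'joint_pos': array([-1.332,  0.241,  0.004,  1.335, -0.   ,  1.571]), 'joint_vel': array([ 0.   ,  0.001, -0.   ,  0.001, -0.001,  0.002]), 'tau': array([ 2.0000e-03, -3.7232e+01,  2.5241e+01,  1.7000e-02, -0.0000e+00,
       -0.0000e+00]), 'eef_pos': array([ 0.118, -0.485,  0.196]), 'tool_rot': array([ 0.993,  0.119, -0.   , -0.001]), 'ft_force': array([ 0.599, -0.204,  0.606]), 'ft_torque': array([-0.016,  0.037, -0.015]), 'grasp_force': np.float64(0.0), 'grip_width': np.float64(0.086)}
top [[465.6, 0.0, 255.6], [0.0, 465.6, 186.5], [0.0, 0.0, 1.0]] 0.008024530618509496 cam [0.323 0.003 1.395]
press 0.91 [193.0, 166.0, 283.0, 231.0] [237.3 201.2] [0.542 0.072 0.02 ] 76.90811157226562
mould 0.87 [231.0, 184.0, 268.0, 212.0] [247.3 196.9] [0.548 0.041 0.06 ] 75.96376037597656
knob 0.82 [214.0, 190.0, 232.0, 207.0] [221.9 197.9] [0.531 0.107 0.15 ] 90.0
knob 0.52 [104.0, 248.0, 138.0, 303.0] [119.3 278. ] [0.323 0.378 0.15 ] 75.3791275024414
glue_jar 0.54 [229.0, 150.0, 245.0, 164.0] [236.  155.4] [0.683 0.075 0.02 ] 90.0
cutter 0.62 [212.0, 239.0, 242.0, 25
[... 1208 characters left out ...]
[ 0.411 -0.397  0.02 ] 14.826481819152832
cutter 0.5 [278.0, 234.0, 294.0, 262.0] [283.7 249.9] [0.406 0.104 0.02 ] 10.304845809936523
ring_gauge 0.5 [213.0, 258.0, 229.0, 271.0] [220.1 264.8] [0.513 0.238 0.02 ] 90.0
ashtray 0.63 [260.0, 142.0, 305.0, 165.0] [282.9 153. ] [ 0.674 -0.376  0.02 ] 11.888657569885254
lantern 0.87 [92.0, 237.0, 146.0, 317.0] [116.9 275.7] [0.701 0.403 0.02 ] 74.40719604492188
spare_half 0.69 [320.0, 158.0, 379.0, 183.0] [351.7 168.7] [ 0.411 -0.399  0.02 ] 14.743562698364258
spare_half 0.45 [228.0, 198.0, 266.0, 244.0] [243.7 223.9] [0.556 0.068 0.02 ] 23.498567581176758
phone 0.72 [200.0, 338.0, 283.0, 384.0] [240.5 361.8] [0.321 0.431 0.02 ] 13.535857200622559
```

```bash
python3 - <<'E'
import cv2,numpy as np
a=cv2.imread('pics/top0.png')[140:265,160:310];b=cv2.imread('pics/side0.png')[170:290,180:330]
a=cv2.resize(a,None,fx=5.2,fy=5.2,interpolation=cv2.INTER_CUBIC)[:600];cv2.imwrite('pics/topc.png',a)
cv2.imwrite('pics/sidec.png',cv2.resize(b,None,fx=5,fy=5,interpolation=cv2.INTER_CUBIC))
E
```

```text
(no output)
```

View pics/topc.png

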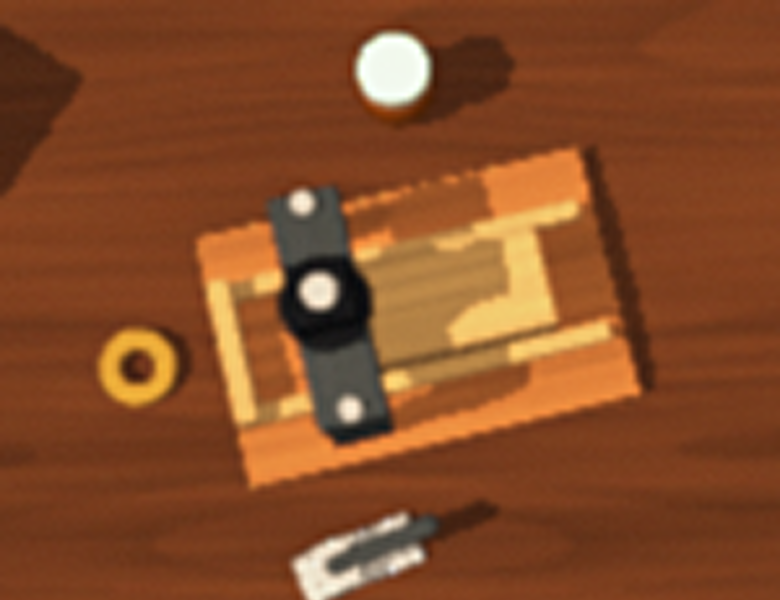

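View pics/sidec.png

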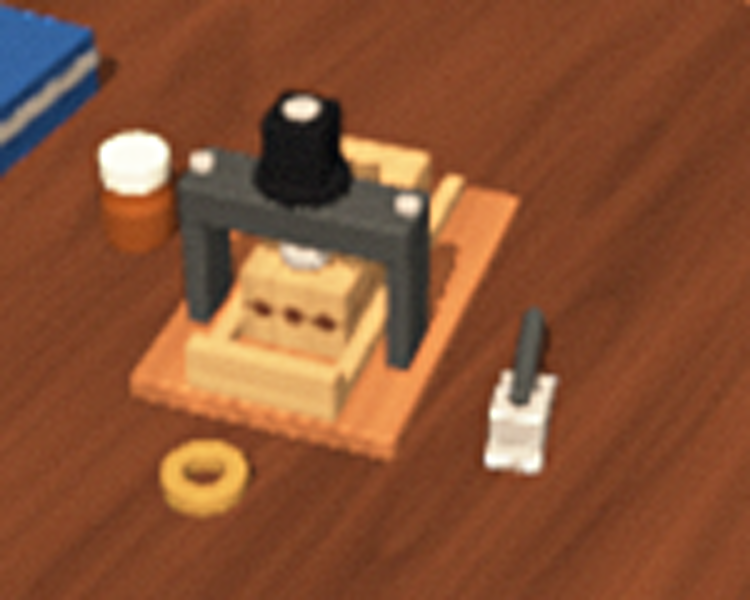

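The top crop shows the press with its stop to the left (world +y), heading about 103°. The bed corners in crop pixels are (197,237), (583,148), (640,392) and (250,487). The knob cap is at (319,291), and the mould's open end runs from (540,228) to (556,318). The side crop shows the head above the bridge, with the jar, ring and cutter clear of it.

```bash
python3 - <<'E'
from h import *
from scipy.optimize import least_squares
c=camera('top');s=camera('side')
f=lambda p:(p[0]/5.2+160-.4,p[1]/5.2+140-.4)
fs=lambda p:(p[0]/5+180-.4,p[1]/5+170-.4)
pt=[((70,-75,15),f((197,237))),((-160,-75,15),f((583,148))),((-160,75,15),f((640,392))),((70,75,15),f((250,487))),((0,0,158),f((319,291))),((0,-58,110),f((302,203))),((0,58,110),f((349,409)))]
ps=[((70,75,15),fs((392,450))),((70,-75,15),fs((133,380))),((-160,75,15),fs((518,200))),((0,0,158),fs((301,107))),((0,-58,112),fs((202,160))),((0,58,112),fs((407,204)))]
def W(q,P):
    x,y,a=q;P=np.array(P)/1000;return np.array([x+np.cos(a)*P[0]-np.sin(a)*P[1],y+np.sin(a)*P[0]+np.cos(a)*P[1],P[2]])
def fit(T,S):
    g=lambda q:np.concatenate([proj(c,W(q,P))-u for P,u in T]+[proj(s,W(q,P))-u for P,u in S])
    r=least_squares(g,[.53,.1,1.8],loss='soft_l1');return r.x,g(r.x).reshape(-1,2).round(1).tolist()
for T,S in ((pt,ps),(pt,[]),([],ps)):
    q,e=fit(T,S);print(q.round(4),np.degrees(q[2]).round(2),e)
q,_=fit(pt,ps);np.save('q.npy',q)
R=np.array([[np.cos(q[2]),np.sin(q[2])],[-np.sin(q[2]),np.cos(q[2])]])
for u in ((540,228),(556,318)):
    w=at(c,f(u),.06);print('mould end',w.round(4),'press',(R@(w[:2]-q[:2])).round(4))
for z,n in ((.158,'cap'),): print(at(c,f((319,291)),.158).round(4),at(s,fs((301,107)),.158).round(4))
print('stop',W(q,(55,0,15)),'x',W((0,0,q[2]),(1000,0,0)))
E
```

```text
[0.5366 0.1094 1.7856] 102.31 [[-0.5, -0.3], [-0.7, -0.5], [0.2, 0.3], [-0.2, -0.1], [-0.1, -0.2], [0.2, -0.1], [0.2, 0.1], [0.3, -1.4], [-0.8, -0.6], [0.8, -0.5], [0.1, 0.7], [0.2, 0.7], [0.3, 0.5]]
[0.5363 0.1091 1.7842] 102.23 [[-0.3, -0.3], [-0.6, -0.3], [0.3, 0.5], [-0.1, -0.0], [0.1, -0.1], [0.4, -0.0], [0.3, 0.2]]
[0.5368 0.1099 1.7902] 102.57 [[0.3, -1.4], [-0.9, -0.4], [0.4, -0.5], [-0.0, 0.8], [-0.0, 0.8], [0.1, 0.5]]
mould end [ 0.5865 -0.0068  0.06  ] press [-0.1241 -0.024 ]
mould end [ 0.5351 -0.0147  0.06  ] press [-0.1209  0.0279]
[0.5361 0.1092 0.158 ] [0.5389 0.1067 0.158 ]
stop [0.5248489  0.16310857 0.015     ] x [-0.21314846  0.97701982  0.        ]
```

Request:
drive_tool --increments '[[[28, 28, -2], [0, 0, 5.5], 0], [[28, 28, -2], [0, 0, 5.5], 0], [[28, 28, -2], [0, 0, 5.5], 0], [[28, 28, -2], [0, 0, 5.5], 0], [[28, 28, -2], [0, 0, 5.5], 0], [[28, 28, -2], [0, 0, 5.5], 0], [[28, 28, -2], [0, 0, 5.5], 0], [[28, 28, -2], [0, 0, 5.5], 0]]'

```text
clock: 1.97
eef_pos: [0.3434, -0.2603, 0.1809]
tool_rot: [0.875, 0.484, 0.0, 0.0]
ft_force: [1.2, -0.5, 0.8]
grip_width: 0.0
grasp_force: 0.0
```

Request:
drive_tool --increments '[[[28, 28, -2], [0, 0, 5.5], 0], [[28, 28, -2], [0, 0, 5.5], 0], [[28, 28, -2], [0, 0, 5.5], 0], [[28, 28, -2], [0, 0, 5.5], 0], [[28, 28, -2], [0, 0, 5.5], 0], [[28, 28, -2], [0, 0, 5.5], 0], [[28, 28, -2], [0, 0, 5.5], 0], [[0, 0, 0], [0, 0, 0], 0]]'

```text
clock: 2.63
eef_pos: [0.5426, -0.0607, 0.1656]
tool_rot: [0.664, 0.747, 0.002, 0.0]
ft_force: [0.1, -0.9, -0.2]
grip_width: 0.0001
grasp_force: 0.0
```

Request:
drive_tool --increments '[[[28, 14, -8], [0, 0, 5.6], 0], [[0, 0, -30], [0, 0, 0], 0], [[0, 0, -35], [0, 0, 0], 0], [[0, 0, -30], [0, 0, 0], 0], [[0, 0, -20], [0, 0, 0], 0], [[0, 0, -6], [0, 0, 0], 0], [[0, 0, 0], [0, 0, 0], 0], [[0, 0, 0], [0, 0, 0], 0]]'

```text
clock: 3.3
eef_pos: [0.5668, -0.0521, 0.0385]
tool_rot: [0.631, 0.776, 0.0, 0.0]
ft_force: [0.5, 0.4, 0.9]
grip_width: 0.0002
grasp_force: 0.0
```

```bash
cat > st.py <<'E'
from h import *
q=np.load('q.npy')
F=[];T=[]
for i in range(4):
    c=camera('top');o=get_obs();F.append(o['ft_force']);T.append(o['ft_torque'])
from scipy.spatial.transform import Rotation as Ro
R=np.array([[np.cos(q[2]),np.sin(q[2])],[-np.sin(q[2]),np.cos(q[2])]])
y=Ro.from_quat(o['tool_rot']).as_matrix()[:,1]
print('t',o['clock'],'pos',o['eef_pos'].round(4),'press',(R@(o['eef_pos'][:2]-q[:2])*1000).round(1),'yaw',np.degrees(np.arctan2(y[1],y[0])).round(2),'j',o['joint_pos'].round(3),'F',np.mean(F,0).round(2),'T',np.mean(T,0).round(3),np.std(T,0).round(3),'w',o['grip_width'],o['grasp_force'])
E
python3 st.py
```

```text
t 3.5 pos [ 0.5679 -0.0521  0.0397] press [-164.4    3.8] yaw 11.77 j [-0.091  0.486 -0.063  1.018  0.     1.274] F [0.31 0.31 0.18] T [-0.021  0.002  0.003] [0.028 0.008 0.049] w 0.00011296095525470889 0.0
```

Request:
drive_tool --increments '[[[4, 1, -3], [0, 0, 0.5], 0], [[-1.6, 7.5, 0], [0, 0, 0], 0], [[-1.6, 7.5, 0], [0, 0, 0], 0], [[-1.6, 7.5, 0], [0, 0, 0], 0], [[-1.4, 6, 0], [0, 0, 0], 0], [[-1.2, 5, 0], [0, 0, 0], 0], [[-1.2, 5, 0], [0, 0, 0], 0], [[-1.2, 5, 0], [0, 0, 0], 0]]'

```text
clock: 4.17
eef_pos: [0.5602, -0.0066, 0.0347]
tool_rot: [0.627, 0.779, -0.0, -0.0]
ft_force: [-0.2, 0.3, 0.3]
grip_width: 0.0001
grasp_force: 0.0
```

```bash
python3 st.py
```

```text
t 4.3667 pos [ 0.5605 -0.0072  0.0347] press [-119.     1.5] yaw 12.3 j [-0.013  0.478 -0.093  1.    -0.     1.343] F [-0.52 -0.32 -0.2 ] T [-0.027 -0.02   0.005] [0.032 0.024 0.014] w -4.305369749757216e-05 0.0
```

Request:
drive_tool --increments '[[[-1.1, 5, 0], [0, 0, 0], 0], [[-1.1, 5, 0], [0, 0, 0], 0], [[-0.9, 4, 0], [0, 0, 0], 0]]'

```text
clock: 4.62
eef_pos: [0.5572, 0.007, 0.0347]
tool_rot: [0.628, 0.779, 0.0, -0.0]
ft_force: [0.0, -0.3, -0.0]
grip_width: -0.0001
grasp_force: 0.0
```

```bash
python3 st.py; python3 - <<'E'
from h import *
c=camera('top');cv2.imwrite('pics/p1.png',cv2.resize(c['image'][140:250,170:310,::-1],None,fx=5,fy=5,interpolation=cv2.INTER_CUBIC))
E
```

```text
t 4.8167 pos [0.5574 0.0068 0.0347] press [-104.6    1.5] yaw 12.3 j [ 0.012  0.472 -0.102  0.997 -0.     1.368] F [ 0.3  -0.04 -0.32] T [ 0.017 -0.005 -0.014] [0.016 0.019 0.022] w 0.00014306558326683584 0.0
```

View pics/p1.png

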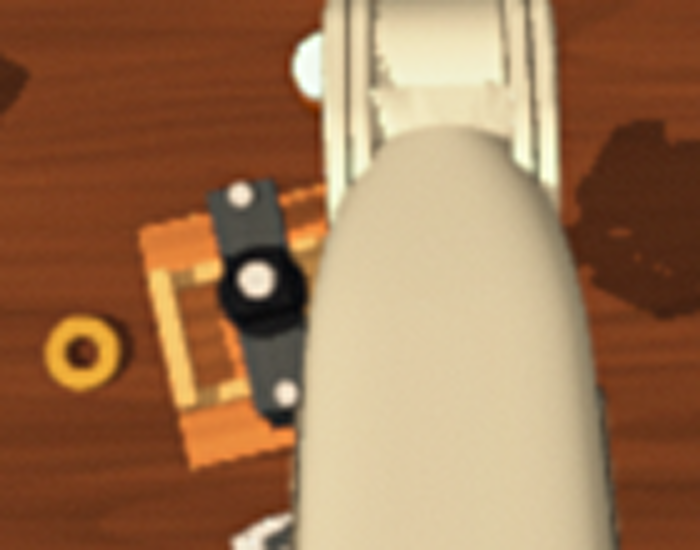

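The top view shows the arm hiding the mould's outer end. The channel between the bridge (around x=230) and the stop (x=183) is still empty, so the mould is not home.

```bash
python3 - <<'E'
from h import *
q=np.load('q.npy')
c=camera('side');a=cv2.resize(c['image'][170:280,190:330,::-1],None,fx=5,fy=5,interpolation=cv2.INTER_CUBIC)
o=get_obs();print(((proj(c,o['eef_pos'])-[190,170])*5).round(0))
def W(P):
    x,y,t=q;return np.array([x+np.cos(t)*P[0]-np.sin(t)*P[1],y+np.sin(t)*P[0]+np.cos(t)*P[1],P[2]])
for X in (.0175,.055): print(X,[((proj(c,W((X,Y,.06)))-[190,170])*5).round(0).tolist() for Y in (-.03,.03)])
cv2.imwrite('pics/s1.png',a)
E
```

```text
[324. 195.]
0.0175 [[190.0, 269.0], [295.0, 293.0]]
0.055 [[161.0, 310.0], [269.0, 335.0]]
```

View pics/s1.png

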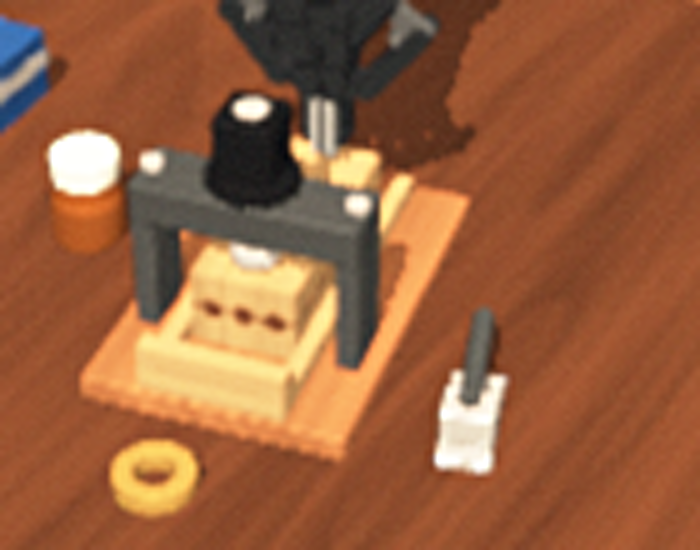

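The side view shows the mould's front end at about (195,280)–(300,310), still about 30 mm short of the stop. The fingers are right behind its rear end at (325,150).

Request:
drive_tool --increments '[[[-1.1, 5, 0], [0, 0, 0], 0], [[-1.1, 5, 0], [0, 0, 0], 0]]'

```text
clock: 5.08
eef_pos: [0.5552, 0.0167, 0.0347]
tool_rot: [0.628, 0.778, 0.0, -0.0]
ft_force: [0.8, -0.3, 0.8]
grip_width: -0.0
grasp_force: 0.0
```

Request:
drive_tool --increments '[[[-1.1, 5, 0], [0, 0, 0], 0], [[-1.1, 5, 0], [0, 0, 0], 0]]'

```text
clock: 5.25
eef_pos: [0.5528, 0.0273, 0.0347]
tool_rot: [0.627, 0.779, -0.0, -0.0]
ft_force: [-0.5, 0.5, -0.2]
grip_width: -0.0002
grasp_force: 0.0
```

```bash
python3 st.py; python3 - <<'E'
from h import *
c=camera('side');a=cv2.resize(c['image'][170:280,190:330,::-1],None,fx=5,fy=5,interpolation=cv2.INTER_CUBIC)
cv2.imwrite('pics/s2.png',a)
E
```

```text
t 5.45 pos [0.5529 0.027  0.0347] press [-84.    1.6] yaw 12.32 j [ 0.049  0.466 -0.113  0.992 -0.     1.405] F [-0.65  0.55 -0.04] T [0.016 0.004 0.011] [0.02  0.016 0.026] w -0.00033654394154027003 0.0
```

View pics/s2.png

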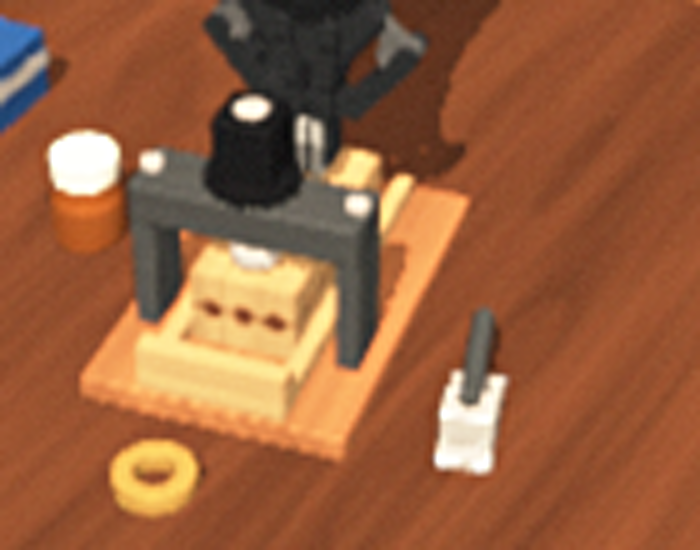

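The mould's front is still at (195,280), while the finger tips at about (315,165) now overlap its top. I'll check that geometry before going on.

```bash
python3 - <<'E'
from h import *
q=np.load('q.npy')
c=camera('side')
o=get_obs();print(o['eef_pos'],o['tool_rot'].round(4))
def W(P):
    x,y,t=q;return np.array([x+np.cos(t)*P[0]-np.sin(t)*P[1],y+np.sin(t)*P[0]+np.cos(t)*P[1],P[2]])
pr=lambda p:((proj(c,p)-[190,170])*5+2).round(0).tolist()
for z in (.035,.05,.06,.07,.08): print(z,pr([o['eef_pos'][0],o['eef_pos'][1],z]))
for X in (-.13,-.125,-.12,-.115,-.11,-.1,.0175,.025,.03,.04,.055): print(X,[pr(W((X,Y,.06))) for Y in (-.03,.03)],pr(W((X,.03,.015))))
cv2.imwrite('pics/s3.png',cv2.resize(c['image'][175:225,225:290,::-1],None,fx=12,fy=12,interpolation=cv2.INTER_CUBIC))
for n in ('mould','knob'):
  for r in silhouettes(n,c)[:1]: print(n,r['conf'],r['bbox'])
E
```

```text
[0.55299637 0.0266566  0.03472214] [ 6.274e-01  7.787e-01 -0.000e+00  1.000e-04]
0.035 [314.0, 216.0]
0.05 [314.0, 194.0]
0.06 [314.0, 180.0]
0.07 [313.0, 166.0]
0.08 [313.0, 151.0]
-0.13 [[291.0, 129.0], [386.0, 148.0]] [385.0, 210.0]
-0.125 [[288.0, 133.0], [383.0, 152.0]] [383.0, 215.0]
-0.12 [[285.0, 137.0], [381.0, 157.0]] [380.0, 219.0]
-0.115 [[281.0, 142.0], [378.0, 161.0]] [377.0, 224.0]
-0.11 [[278.0, 146.0], [375.0, 166.0]] [374.0, 229.0]
-0.1 [[272.0, 155.0], [369.0, 175.0]] [369.0, 238.0]
0.0175 [[192.0, 271.0], [297.0, 295.0]] [298.0, 361.0]
0.025 [[186.0, 279.0], [292.0, 303.0]] [293.0, 369.0]
0.03 [[183.0, 284.0], [288.0, 309.0]] [289.0, 375.0]
0.04 [[175.0, 295.0], [281.0, 320.0]] [283.0, 387.0]
0.055 [[163.0, 312.0], [271.0, 337.0]] [272.0, 404.0]
mould 0.69 [226.4, 198.2, 264.8, 244.2]
knob 0.62 [231.9, 187.8, 251.2, 207.8]
```

View pics/s3.png

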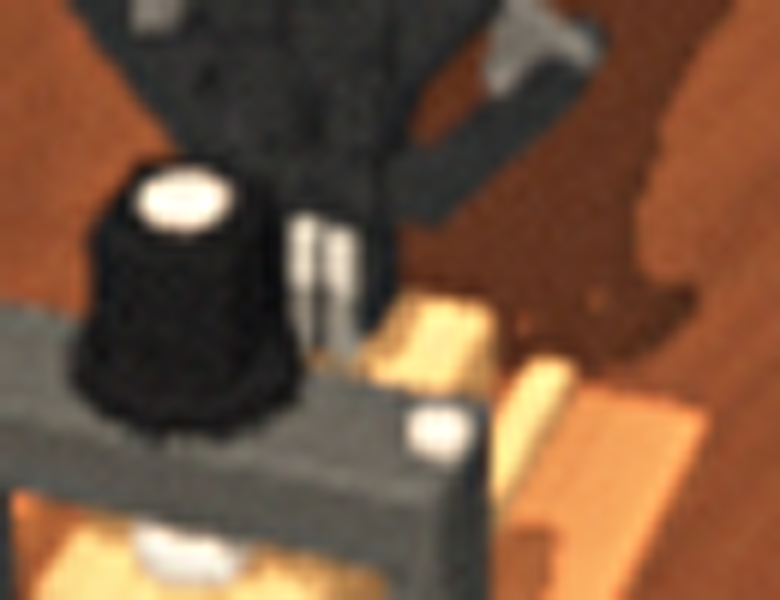

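Request:
drive_tool --increments '[[[0, 0, 20], [0, 0, 0], 0], [[0, 0, 20], [0, 0, 0], 0], [[0, 0, 0], [0, 0, 0], 0]]'

```text
clock: 5.9
eef_pos: [0.5559, 0.0266, 0.0785]
tool_rot: [0.628, 0.779, 0.002, 0.003]
ft_force: [0.9, 0.7, 0.4]
grip_width: 0.0002
grasp_force: 0.0
```

```bash
cat > snap.py <<'E'
from h import *
import sys
c=camera('side');o=get_obs();cv2.imwrite('pics/'+sys.argv[1],cv2.resize(c['image'][160:225,225:310,::-1],None,fx=8,fy=8,interpolation=cv2.INTER_CUBIC)[:, :])
for z in (0,.028): print(o['eef_pos'].round(4),((proj(c,o['eef_pos']+[0,0,z])-[225,160]+.5)*8).round())
E
python3 snap.py m1.png
```

```text
[0.5551 0.0266 0.0769] [217. 328.]
[0.5551 0.0266 0.0769] [216. 262.]
```

Request:
drive_tool --increments '[[[6, -30, 0], [0, 0, 0], 0], [[7, -31, 0], [0, 0, 0], 0], [[2, -8, -10], [0, 0, 0], 0], [[0, 0, -20], [0, 0, 0], 0], [[0, 0, -10], [0, 0, 0], 0], [[0, 0, 0], [0, 0, 0], 0], [[0, 0, 0], [0, 0, 0], 0]]'

```text
clock: 6.53
eef_pos: [0.5664, -0.0418, 0.0333]
tool_rot: [0.627, 0.779, -0.001, -0.002]
ft_force: [0.1, 0.5, 0.7]
grip_width: 0.0003
grasp_force: 0.0
```

```bash
python3 snap.py m2.png; python3 -c "
import cv2,numpy as np
a=np.hstack([cv2.imread('pics/m1.png'),cv2.imread('pics/m2.png')]);cv2.imwrite('pics/m.png',cv2.resize(a,(800,int(a.shape[0]*800/a.shape[1]))));print(a.shape)"
```

```text
[ 0.5675 -0.0418  0.0344] [288. 326.]
[ 0.5675 -0.0418  0.0344] [288. 264.]
(520, 1360, 3)
```

View pics/m.png

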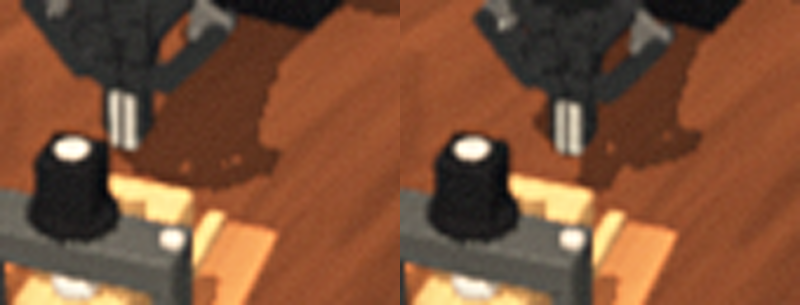

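The montage shows the finger tips at (122,150) and (170,153). Both are about 30 mm above where the reported TCP projects, (128,193) and (169,192). So the real tips sit 30 mm higher than the reported z, and the fingers passed over the mould. I'll correct by −30 mm in z.

Request:
drive_tool --increments '[[[0, 0, -15], [0, 0, 0], 0], [[0, 0, -13], [0, 0, 0], 0], [[-1.6, 7, 0], [0, 0, 0], 0], [[-1.6, 7, 0], [0, 0, 0], 0], [[-1.2, 5, 0], [0, 0, 0], 0], [[-1.2, 5, 0], [0, 0, 0], 0], [[-1, 4, 0], [0, 0, 0], 0], [[-1, 4, 0], [0, 0, 0], 0]]'

```text
clock: 7.25
eef_pos: [0.5615, -0.0105, 0.008]
tool_rot: [0.627, 0.779, 0.0, 0.002]
ft_force: [0.3, -3.3, 2.8]
grip_width: -0.0001
grasp_force: 1.9
```

```bash
python3 st.py
```

```text
t 7.45 pos [ 0.5604 -0.0098  0.007 ] press [-121.5    2.1] yaw 12.3 j [-1.800e-02  5.080e-01 -1.250e-01  9.370e-01  1.000e-03  1.338e+00] F [ 0.63 -1.    0.62] T [-0.134 -0.101  0.029] [0.127 0.064 0.014] w 0.00018649974177941008 0.042039138497784734
```

Contact now, and the mould is sliding at about 3 N.

Request:
drive_tool --increments '[[[-0.7, 3.2, 0], [0, 0, 0], 0], [[-0.7, 3.2, 0], [0, 0, 0], 0], [[-0.7, 3.2, 0], [0, 0, 0], 0], [[-0.7, 3.2, 0], [0, 0, 0], 0], [[-0.7, 3.2, 0], [0, 0, 0], 0], [[-0.4, 2, 0], [0, 0, 0], 0], [[-0.4, 2, 0], [0, 0, 0], 0]]'

```text
clock: 8.03
eef_pos: [0.5562, 0.0098, 0.0068]
tool_rot: [0.627, 0.779, -0.0, 0.0]
ft_force: [0.5, -4.1, 2.7]
grip_width: 0.0001
grasp_force: 2.0
```

Request:
drive_tool --increments '[[[-0.4, 1.5, 0], [0, 0, 0], 0], [[-0.4, 1.5, 0], [0, 0, 0], 0]]'

```text
clock: 8.2
eef_pos: [0.5554, 0.0127, 0.0068]
tool_rot: [0.627, 0.779, 0.0, 0.0]
ft_force: [0.7, -4.0, 2.3]
grip_width: -0.0001
grasp_force: 2.0
```

Request:
drive_tool --increments '[[[-0.4, 1.5, 0], [0, 0, 0], 0], [[-0.4, 1.5, 0], [0, 0, 0], 0]]'

```text
clock: 8.37
eef_pos: [0.555, 0.0143, 0.0069]
tool_rot: [0.628, 0.778, -0.001, 0.002]
ft_force: [2.8, -10.0, 3.1]
grip_width: 0.0001
grasp_force: 5.4
```

Request:
drive_tool --increments '[[[-0.2, 1, 0], [0, 0, 0], 0], [[-0.2, 1, 0], [0, 0, 0], 0]]'

```text
clock: 8.53
eef_pos: [0.5557, 0.0144, 0.007]
tool_rot: [0.628, 0.778, -0.002, 0.003]
ft_force: [4.7, -13.3, 1.5]
grip_width: 0.0002
grasp_force: 7.2
```

Request:
drive_tool --increments '[[[-0.2, 1, 0], [0, 0, 0], 0], [[-0.2, 1, 0], [0, 0, 0], 0]]'

```text
clock: 8.7
eef_pos: [0.5564, 0.0146, 0.0073]
tool_rot: [0.629, 0.778, -0.002, 0.005]
ft_force: [6.8, -19.1, 0.3]
grip_width: -0.0002
grasp_force: 9.6
```

Force is rising against the stop and the TCP is at press x ≈ −96 mm, where home was predicted. Now I'll back off, rise and turn the wrist back 180° to leave room for the clockwise turn.

Request:
drive_tool --increments '[[[4, -20, 0], [0, 0, 0], 0], [[4, -20, 0], [0, 0, 0], 0], [[0, 0, 35], [0, 0, 0], 0], [[0, 0, 40], [0, 0, 7], 0.5], [[0, 0, 40], [0, 0, 7], 1], [[0, 0, 40], [0, 0, 7], 1], [[0, 0, 0], [0, 0, 7], 1], [[0, 0, 0], [0, 0, 7], 1]]'

```text
clock: 9.37
eef_pos: [0.5633, -0.0188, 0.1647]
tool_rot: [0.361, 0.933, 0.002, 0.002]
ft_force: [-0.3, 0.1, -0.7]
grip_width: 0.0603
grasp_force: 0.0
```

Request:
drive_tool --increments '[[[0, 0, 0], [0, 0, 7], 1], [[0, 0, 0], [0, 0, 7], 1], [[0, 0, 0], [0, 0, 7], 1], [[0, 0, 0], [0, 0, 7], 1], [[0, 0, 0], [0, 0, 7], 1], [[0, 0, 0], [0, 0, 7], 1], [[0, 0, 0], [0, 0, 7], 1], [[0, 0, 0], [0, 0, 7], 1]]'

```text
clock: 10.03
eef_pos: [0.5606, -0.0187, 0.1606]
tool_rot: [-0.119, 0.993, 0.002, -0.001]
ft_force: [0.0, 0.1, -0.6]
grip_width: 0.0854
grasp_force: 0.0
```

Request:
drive_tool --increments '[[[0, 0, 0], [0, 0, 7], 1], [[0, 0, 0], [0, 0, 7], 1], [[0, 0, 0], [0, 0, 7], 1], [[0, 0, 0], [0, 0, 7], 1], [[0, 0, 0], [0, 0, 7], 1], [[0, 0, 0], [0, 0, 7], 1], [[0, 0, 0], [0, 0, 7], 1], [[0, 0, 0], [0, 0, 0], 1]]'

```text
clock: 10.7
eef_pos: [0.5606, -0.0188, 0.1607]
tool_rot: [-0.518, 0.855, 0.002, -0.0]
ft_force: [-0.2, 0.2, -0.0]
grip_width: 0.0849
grasp_force: 0.0
```

```bash
python3 st.py; python3 - <<'E'
from h import *
c=camera('side')
cv2.imwrite('pics/n1.png',cv2.resize(c['image'][140:260,200:330,::-1],None,fx=5,fy=5,interpolation=cv2.INTER_CUBIC))
E
```

```text
t 10.9 pos [ 0.5613 -0.0197  0.1613] press [-131.4    3.4] yaw 152.18 j [-3.600e-02  3.800e-01  1.070e-01  1.298e+00  1.000e-03 -1.121e+00] F [-0.17 -0.11  0.03] T [ 0.022 -0.008  0.009] [0.038 0.026 0.021] w 0.08570882824359485 0.0
```

View pics/n1.png

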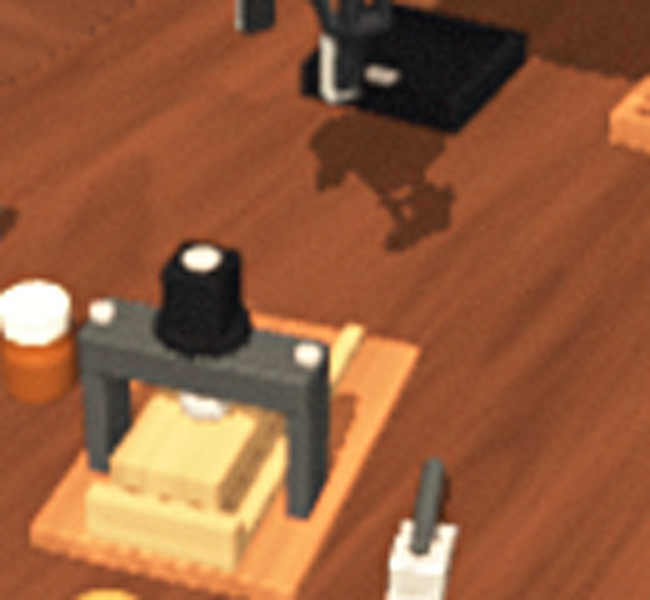

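The picture shows the mould home: its front face is against the stop around (160,490), and the side channel at the open end is clear.

Request:
drive_tool --increments '[[[-6, 32, 0], [0, 0, 7], 1], [[-6, 32, 0], [0, 0, 7], 1], [[-6, 32, 0], [0, 0, 7], 1], [[-6, 32, 0], [0, 0, 7], 1], [[-0.7, 1, 0], [0, 0, 7], 1], [[0, 0, 0], [0, 0, 5.1], 1], [[0, 0, 0], [0, 0, 0], 1], [[0, 0, 0], [0, 0, 0], 1]]'

```text
clock: 11.62
eef_pos: [0.5368, 0.1089, 0.1617]
tool_rot: [0.778, -0.628, -0.0, -0.0]
ft_force: [-0.5, -0.1, -0.2]
grip_width: 0.0853
grasp_force: 0.0
```

```bash
python3 st.py
```

```text
t 11.8167 pos [0.5371 0.1082 0.1617] press [-1.2 -0.2] yaw -167.75 j [ 0.199  0.352  0.066  1.285  0.    -1.586] F [-0.32 -0.01 -0.76] T [ 0.004 -0.016 -0.018] [0.023 0.041 0.023] w 0.08520314698222374 0.0
```

Request:
drive_tool --increments '[[[0, 1, -20], [0, 0, 0], 1], [[0, 0, -20], [0, 0, 0], 1], [[0, 0, -12], [0, 0, 0], 1], [[0, 0, -6], [0, 0, 0], 1], [[0, 0, -4], [0, 0, 0], 1], [[0, 0, 0], [0, 0, 0], 1], [[0, 0, 0], [0, 0, 0], 1]]'

```text
clock: 12.4
eef_pos: [0.5375, 0.1096, 0.1003]
tool_rot: [0.779, -0.627, 0.0, -0.0]
ft_force: [0.2, -0.2, 0.9]
grip_width: 0.0852
grasp_force: 0.0
```

```bash
python3 st.py; python3 - <<'E'
from h import *
c=camera('side')
cv2.imwrite('pics/n2.png',cv2.resize(c['image'][145:245,190:290,::-1],None,fx=6,fy=6,interpolation=cv2.INTER_CUBIC))
o=get_obs();p=o['eef_pos']
for z in (.158,.13,.122): print(z,((proj(c,[p[0],p[1],z])-[190,145]+.5)*6).round())
E
```

```text
t 12.6 pos [0.5377 0.1098 0.1006] press [ 0.2 -1.2] yaw -167.63 j [ 0.201  0.393 -0.038  1.138  0.    -1.585] F [0.05 0.07 0.29] T [-0.01  -0.012 -0.022] [0.014 0.035 0.009] w 0.08497728703497254 0.0
0.158 [300. 283.]
0.13 [302. 338.]
0.122 [302. 353.]
```

View pics/n2.png

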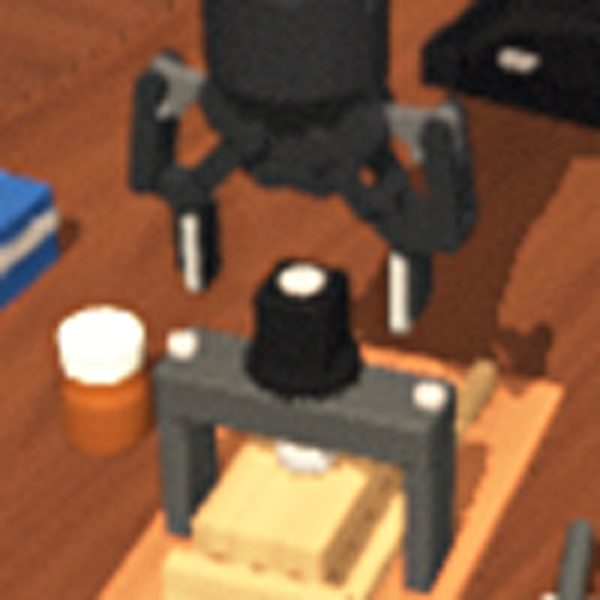

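The open finger tips straddle the head at (195,288) and (402,328). Their midpoint is at about 145 mm height, which matches the 30 mm offset. I'll go 7 mm lower, then close.

Request:
drive_tool --increments '[[[-0.5, 0, -4], [0, 0, 0], 1], [[0, 0, -3], [0, 0, 0], 1], [[0, 0, 0], [0, 0, 0], 0], [[0, 0, 0], [0, 0, 0], 0], [[0, 0, 0], [0, 0, 0], 0], [[0, 0, 0], [0, 0, 0], 0], [[0, 0, 0], [0, 0, 0], 0], [[0, 0, 0], [0, 0, 0], 0]]'

```text
clock: 13.32
eef_pos: [0.5384, 0.1101, 0.0934]
tool_rot: [0.779, -0.627, 0.001, -0.001]
ft_force: [5.3, 1.6, 0.4]
grip_width: 0.0332
grasp_force: 63.2
```

```bash
python3 st.py
```

```text
t 13.5167 pos [0.5384 0.1101 0.0934] press [ 0.3 -2. ] yaw -167.6 j [ 0.202  0.399 -0.049  1.119  0.    -1.585] F [ 5.28  0.93 -0.13] T [ 0.172 -0.76   0.112] [0.033 0.014 0.036] w 0.03296494199779402 63.15420627593994
```

```bash
cat > tq.py <<'E'
from h import *
from scipy.spatial.transform import Rotation as Ro
o=get_obs();T=[o['ft_torque'][2]];Y=[];F=[]
for i in range(4):
    camera('top');o=get_obs();T.append(o['ft_torque'][2]);F.append(o['ft_force'])
    y=Ro.from_quat(o['tool_rot']).as_matrix()[:,1];Y.append(np.degrees(np.arctan2(y[1],y[0]))%360)
s='t %.2f j6 %.3f yaw %.2f Tz0 %.3f mean %.3f'%(o['clock'],o['joint_pos'][5],np.mean(Y),T[0],np.mean(T[1:]))
print(s,np.mean(F,0).round(1),np.round(T,2));open('log','a').write(s+'\n')
E
python3 -c 1
```

Request:
drive_tool --increments '[[[1.8, 0.3, 0], [0, 0, 0], 0], [[0, 0, 0], [0, 0, -2], 0], [[0, 0, 0], [0, 0, -2], 0], [[0, 0, 0], [0, 0, -2], 0], [[0, 0, 0], [0, 0, -2], 0]]'

```text
clock: 13.93
eef_pos: [0.5385, 0.1102, 0.0934]
tool_rot: [0.733, -0.68, 0.0, -0.0]
ft_force: [2.0, 0.1, 3.5]
grip_width: 0.0329
grasp_force: 63.7
```

```bash
python3 tq.py
```

```text
t 14.13 j6 -1.446 yaw 184.34 Tz0 0.322 mean -0.247 [-0.1  0.9  4.7] [ 0.32 -0.   -0.32 -0.32 -0.35]
```

Request:
drive_tool --increments '[[[0, 0, 0], [0, 0, -2], 0], [[0, 0, 0], [0, 0, -2], 0], [[0, 0, 0], [0, 0, -2], 0], [[0, 0, 0], [0, 0, -2], 0]]'

```text
clock: 14.47
eef_pos: [0.5387, 0.1102, 0.0934]
tool_rot: [-0.684, 0.729, -0.0, 0.001]
ft_force: [0.9, 0.8, 4.7]
grip_width: 0.0338
grasp_force: 64.0
```

```bash
python3 tq.py
```

```text
t 14.67 j6 -1.306 yaw 176.37 Tz0 0.361 mean -0.182 [1.3 0.7 5. ] [ 0.36  0.01 -0.27 -0.25 -0.21]
```

Held readings swing to the other side of the friction, but moving readings are clean at about +0.34. From here I'll read only while moving, with no time passing between calls.

```bash
cat > m.py <<'E'
from h import *
from scipy.spatial.transform import Rotation as Ro
o=get_obs();y=Ro.from_quat(o['tool_rot']).as_matrix()[:,1]
s='t %.2f j6 %.3f turned %.1f Tz %.3f'%(o['clock'],o['joint_pos'][5],(192.4-np.degrees(np.arctan2(y[1],y[0])))%360,o['ft_torque'][2])
print(s);open('log','a').write(s+'\n')
E
```

Request:
drive_tool --increments '[[[0, 0, 0], [0, 0, -2], 0], [[0, 0, 0], [0, 0, -2], 0]]'

```text
clock: 14.83
eef_pos: [0.5387, 0.1102, 0.0934]
tool_rot: [-0.659, 0.752, -0.0, 0.001]
ft_force: [1.1, 0.2, 5.0]
grip_width: 0.0332
grasp_force: 64.0
```

```bash
python3 m.py
```

```text
t 14.83 j6 -1.236 turned 20.0 Tz 0.363
```

Request:
drive_tool --increments '[[[0, 0, 0], [0, 0, -2], 0], [[0, 0, 0], [0, 0, -2], 0]]'

```text
clock: 15.0
eef_pos: [0.5388, 0.1102, 0.0934]
tool_rot: [-0.632, 0.775, -0.0, 0.001]
ft_force: [1.8, 0.4, 5.2]
grip_width: 0.0328
grasp_force: 63.9
```

```bash
python3 m.py
```

```text
t 15.00 j6 -1.166 turned 24.0 Tz 0.376
```

Request:
drive_tool --increments '[[[0, 0, 0], [0, 0, -2], 0], [[0, 0, 0], [0, 0, -2], 0]]'

```text
clock: 15.17
eef_pos: [0.5388, 0.1102, 0.0934]
tool_rot: [-0.604, 0.797, -0.0, 0.001]
ft_force: [1.2, 1.0, 5.5]
grip_width: 0.0331
grasp_force: 63.9
```

```bash
python3 m.py
```

```text
t 15.17 j6 -1.097 turned 28.0 Tz 0.327
```

Request:
drive_tool --increments '[[[0, 0, 0], [0, 0, -2], 0], [[0, 0, 0], [0, 0, -2], 0]]'

```text
clock: 15.33
eef_pos: [0.5389, 0.1102, 0.0934]
tool_rot: [-0.576, 0.817, -0.0, 0.001]
ft_force: [1.7, 0.1, 5.0]
grip_width: 0.033
grasp_force: 63.9
```

```bash
python3 m.py
```

```text
t 15.33 j6 -1.027 turned 32.0 Tz 0.355
```

Request:
drive_tool --increments '[[[0, 0, 0], [0, 0, -2], 0], [[0, 0, 0], [0, 0, -2], 0]]'

```text
clock: 15.5
eef_pos: [0.5389, 0.1102, 0.0934]
tool_rot: [-0.547, 0.837, -0.0, 0.001]
ft_force: [1.4, 0.7, 3.7]
grip_width: 0.0332
grasp_force: 63.9
```

```bash
python3 m.py
```

```text
t 15.50 j6 -0.957 turned 36.0 Tz 0.307
```

Request:
drive_tool --increments '[[[0, 0, 0], [0, 0, -2], 0], [[0, 0, 0], [0, 0, -2], 0]]'

```text
clock: 15.67
eef_pos: [0.539, 0.1101, 0.0934]
tool_rot: [-0.518, 0.855, -0.0, 0.001]
ft_force: [2.1, -0.4, 4.7]
grip_width: 0.0332
grasp_force: 63.9
```

```bash
python3 m.py
```

```text
t 15.67 j6 -0.887 turned 40.0 Tz 0.346
```

Request:
drive_tool --increments '[[[0, 0, 0], [0, 0, -2.5], 0], [[0, 0, 0], [0, 0, -2.5], 0]]'

```text
clock: 15.83
eef_pos: [0.5391, 0.1101, 0.0934]
tool_rot: [-0.48, 0.877, -0.0, 0.001]
ft_force: [1.5, -0.1, 3.4]
grip_width: 0.0327
grasp_force: 63.9
```

```bash
python3 m.py
```

```text
t 15.83 j6 -0.800 turned 45.0 Tz 0.326
```

Request:
drive_tool --increments '[[[0, 0, 0], [0, 0, -2.5], 0], [[0, 0, 0], [0, 0, -2.5], 0]]'

```text
clock: 16.0
eef_pos: [0.5392, 0.1101, 0.0934]
tool_rot: [-0.441, 0.897, -0.0, 0.001]
ft_force: [2.2, 0.8, 3.7]
grip_width: 0.0333
grasp_force: 63.9
```

```bash
python3 m.py
```

```text
t 16.00 j6 -0.712 turned 50.0 Tz 0.370
```

Request:
drive_tool --increments '[[[0, 0, 0], [0, 0, -2.5], 0], [[0, 0, 0], [0, 0, -2.5], 0]]'

```text
clock: 16.17
eef_pos: [0.5392, 0.11, 0.0934]
tool_rot: [-0.402, 0.916, -0.0, 0.001]
ft_force: [2.4, -1.3, 3.8]
grip_width: 0.0328
grasp_force: 63.8
```

```bash
python3 m.py
```

```text
t 16.17 j6 -0.625 turned 55.1 Tz 0.345
```

Request:
drive_tool --increments '[[[0, 0, 0], [0, 0, -2.5], 0], [[0, 0, 0], [0, 0, -2.5], 0]]'

```text
clock: 16.33
eef_pos: [0.5393, 0.11, 0.0934]
tool_rot: [-0.361, 0.932, -0.0, 0.001]
ft_force: [2.9, -0.1, 3.8]
grip_width: 0.0337
grasp_force: 63.8
```

```bash
python3 m.py
```

```text
t 16.33 j6 -0.538 turned 60.1 Tz 0.372
```

Request:
drive_tool --increments '[[[0, 0, 0], [0, 0, -2.5], 0], [[0, 0, 0], [0, 0, -2.5], 0]]'

```text
clock: 16.5
eef_pos: [0.5394, 0.1099, 0.0934]
tool_rot: [-0.32, 0.947, -0.0, 0.001]
ft_force: [3.1, -0.6, 3.4]
grip_width: 0.033
grasp_force: 63.8
```

```bash
python3 m.py
```

```text
t 16.50 j6 -0.450 turned 65.1 Tz 0.284
```

Request:
drive_tool --increments '[[[0, 0, 0], [0, 0, -2.5], 0], [[0, 0, 0], [0, 0, -2.5], 0]]'

```text
clock: 16.67
eef_pos: [0.5395, 0.1099, 0.0934]
tool_rot: [-0.279, 0.96, -0.0, 0.001]
ft_force: [3.8, -1.0, 3.6]
grip_width: 0.0331
grasp_force: 63.8
```

```bash
python3 m.py
```

```text
t 16.67 j6 -0.363 turned 70.1 Tz 0.368
```

Request:
drive_tool --increments '[[[0, 0, 0], [0, 0, -2.5], 0], [[0, 0, 0], [0, 0, -2.5], 0]]'

```text
clock: 16.83
eef_pos: [0.5395, 0.1098, 0.0934]
tool_rot: [-0.236, 0.972, -0.0, 0.001]
ft_force: [3.0, -0.6, 3.3]
grip_width: 0.0332
grasp_force: 63.8
```

```bash
python3 m.py
```

```text
t 16.83 j6 -0.276 turned 75.1 Tz 0.318
```

Request:
drive_tool --increments '[[[0, 0, 0], [0, 0, -2.5], 0], [[0, 0, 0], [0, 0, -2.5], 0]]'

```text
clock: 17.0
eef_pos: [0.5395, 0.1098, 0.0934]
tool_rot: [-0.194, 0.981, -0.0, 0.001]
ft_force: [3.6, -1.2, 3.4]
grip_width: 0.0333
grasp_force: 63.8
```

```bash
python3 m.py
```

```text
t 17.00 j6 -0.189 turned 80.1 Tz 0.386
```

Request:
drive_tool --increments '[[[0, 0, 0], [0, 0, -2.5], 0], [[0, 0, 0], [0, 0, -2.5], 0]]'

```text
clock: 17.17
eef_pos: [0.5396, 0.1097, 0.0934]
tool_rot: [-0.151, 0.989, -0.0, 0.001]
ft_force: [2.9, -1.0, 3.7]
grip_width: 0.033
grasp_force: 63.8
```

```bash
python3 m.py
```

```text
t 17.17 j6 -0.101 turned 85.1 Tz 0.330
```

Request:
drive_tool --increments '[[[0, 0, 0], [0, 0, -2.5], 0], [[0, 0, 0], [0, 0, -2.5], 0]]'

```text
clock: 17.33
eef_pos: [0.5396, 0.1096, 0.0934]
tool_rot: [-0.107, 0.994, -0.0, 0.001]
ft_force: [3.3, -1.4, 3.6]
grip_width: 0.0329
grasp_force: 63.8
```

```bash
python3 m.py
```

```text
t 17.33 j6 -0.014 turned 90.1 Tz 0.361
```

Request:
drive_tool --increments '[[[0, 0, 0], [0, 0, -2.5], 0], [[0, 0, 0], [0, 0, -2.5], 0]]'

```text
clock: 17.5
eef_pos: [0.5396, 0.1095, 0.0934]
tool_rot: [-0.064, 0.998, -0.0, 0.001]
ft_force: [2.3, -2.0, 3.4]
grip_width: 0.0331
grasp_force: 63.7
```

```bash
python3 m.py
```

```text
t 17.50 j6 0.073 turned 95.1 Tz 0.320
```

Request:
drive_tool --increments '[[[0, 0, 0], [0, 0, -2.5], 0], [[0, 0, 0], [0, 0, -2.5], 0]]'

```text
clock: 17.67
eef_pos: [0.5397, 0.1094, 0.0934]
tool_rot: [-0.02, 1.0, -0.0, 0.001]
ft_force: [3.7, -1.5, 3.3]
grip_width: 0.0331
grasp_force: 63.7
```

```bash
python3 m.py
```

```text
t 17.67 j6 0.160 turned 100.1 Tz 0.307
```

Request:
drive_tool --increments '[[[0, 0, 0], [0, 0, -2.5], 0], [[0, 0, 0], [0, 0, -2.5], 0]]'

```text
clock: 17.83
eef_pos: [0.5397, 0.1094, 0.0934]
tool_rot: [0.023, 1.0, -0.0, 0.001]
ft_force: [3.3, -2.1, 3.0]
grip_width: 0.0331
grasp_force: 63.8
```

```bash
python3 m.py
```

```text
t 17.83 j6 0.248 turned 105.1 Tz 0.386
```

Request:
drive_tool --increments '[[[0, 0, 0], [0, 0, -2.5], 0], [[0, 0, 0], [0, 0, -2.5], 0]]'

```text
clock: 18.0
eef_pos: [0.5397, 0.1093, 0.0934]
tool_rot: [0.067, 0.998, -0.0, 0.002]
ft_force: [3.2, -2.2, 2.9]
grip_width: 0.0331
grasp_force: 63.8
```

```bash
python3 m.py
```

```text
t 18.00 j6 0.335 turned 110.1 Tz 0.405
```

Request:
drive_tool --increments '[[[0, 0, 0], [0, 0, -2.5], 0], [[0, 0, 0], [0, 0, -2.5], 0]]'

```text
clock: 18.17
eef_pos: [0.5397, 0.1092, 0.0934]
tool_rot: [0.11, 0.994, -0.001, 0.002]
ft_force: [2.6, -3.3, 2.9]
grip_width: 0.0328
grasp_force: 63.8
```

```bash
python3 m.py
```

```text
t 18.17 j6 0.422 turned 115.1 Tz 0.442
```

Request:
drive_tool --increments '[[[0, 0, 0], [0, 0, -2.5], 0], [[0, 0, 0], [0, 0, -2.5], 0]]'

```text
clock: 18.33
eef_pos: [0.5397, 0.1091, 0.0934]
tool_rot: [0.154, 0.988, -0.001, 0.002]
ft_force: [2.4, -2.4, 3.2]
grip_width: 0.033
grasp_force: 63.8
```

```bash
python3 m.py
```

```text
t 18.33 j6 0.509 turned 120.1 Tz 0.492
```

Request:
drive_tool --increments '[[[0, 0, 0], [0, 0, -2.5], 0], [[0, 0, 0], [0, 0, -2.5], 0]]'

```text
clock: 18.5
eef_pos: [0.5397, 0.109, 0.0934]
tool_rot: [0.196, 0.981, -0.001, 0.002]
ft_force: [3.5, -2.4, 4.3]
grip_width: 0.0331
grasp_force: 63.8
```

```bash
python3 m.py
```

```text
t 18.50 j6 0.596 turned 125.1 Tz 0.469
```

Request:
drive_tool --increments '[[[0, 0, 0], [0, 0, -2.5], 0], [[0, 0, 0], [0, 0, -2.5], 0]]'

```text
clock: 18.67
eef_pos: [0.5396, 0.1089, 0.0934]
tool_rot: [0.239, 0.971, -0.001, 0.002]
ft_force: [2.9, -3.2, 3.7]
grip_width: 0.0331
grasp_force: 63.8
```

```bash
python3 m.py
```

```text
t 18.67 j6 0.684 turned 130.1 Tz 0.517
```

```bash
python3 - <<'E'
import re,numpy as np
d=np.array([[float(a) for a in re.findall(r'turned (\S+) Tz (\S+)',l)[0]] for l in open('log') if 'turned' in l])
x,y=d.T;print(len(x),y[x<101].mean(),y[x<101].std())
for w in (1,4,8.6):
  for slope in (.1,):
    f=lambda b:np.where(x<b,0,np.minimum((x-b)/w,1)*.15+slope*np.radians(np.clip(x-b-w,0,None)))
    B=np.arange(95,125,.5);S=[]
    for b in B:
        r=y-f(b);S.append(((r-r.mean())**2).sum())
    S=np.array(S);i=S.argmin();p=np.exp(-(S-S[i])/2/.029**2);p/=p.sum();print(w,B[i],S[i],(p*B).sum(),np.sqrt((p*B*B).sum()-(p*B).sum()**2))
E
```

```text
24 0.3422777777777778 0.02783444220456926
1 114.5 0.021370629534293056 112.38126299122064 2.2795988952901167
4 108.5 0.02091489833996108 110.34112358152935 2.313625866730417
8.6 108.0 0.018614196521606313 107.63862575093437 2.2074469899179223
```

The bite comes at 108–110° of turn, so the target is about 154°. Going on with readings, then slowing.

Request:
drive_tool --increments '[[[0, 0, 0], [0, 0, -2.5], 0], [[0, 0, 0], [0, 0, -2.5], 0]]'

```text
clock: 18.83
eef_pos: [0.5396, 0.1088, 0.0934]
tool_rot: [0.281, 0.96, -0.001, 0.002]
ft_force: [3.0, -2.7, 3.9]
grip_width: 0.0329
grasp_force: 63.8
```

```bash
python3 m.py
```

```text
t 18.83 j6 0.771 turned 135.1 Tz 0.507
```

Request:
drive_tool --increments '[[[0, 0, 0], [0, 0, -2.5], 0], [[0, 0, 0], [0, 0, -2.5], 0]]'

```text
clock: 19.0
eef_pos: [0.5396, 0.1088, 0.0934]
tool_rot: [0.323, 0.946, -0.001, 0.002]
ft_force: [2.8, -3.2, 3.6]
grip_width: 0.0333
grasp_force: 63.8
```

```bash
python3 m.py
```

```text
t 19.00 j6 0.858 turned 140.1 Tz 0.544
```

Request:
drive_tool --increments '[[[0, 0, 0], [0, 0, -2.5], 0], [[0, 0, 0], [0, 0, -2.5], 0]]'

```text
clock: 19.17
eef_pos: [0.5395, 0.1087, 0.0934]
tool_rot: [0.364, 0.931, -0.001, 0.002]
ft_force: [2.3, -4.2, 4.0]
grip_width: 0.0332
grasp_force: 63.8
```

```bash
python3 m.py
```

```text
t 19.17 j6 0.945 turned 145.1 Tz 0.528
```

Request:
drive_tool --increments '[[[0, 0, 0], [0, 0, -2.5], 0], [[0, 0, 0], [0, 0, -2.5], 0]]'

```text
clock: 19.33
eef_pos: [0.5395, 0.1086, 0.0934]
tool_rot: [0.404, 0.915, -0.001, 0.002]
ft_force: [1.2, -3.7, 4.6]
grip_width: 0.0329
grasp_force: 63.8
```

```bash
python3 m.py; python3 - <<'E'
import re,numpy as np
d=np.array([[float(a) for a in re.findall(r'turned (\S+) Tz (\S+)',l)[0]] for l in open('log') if 'turned' in l])
x,y=d.T
for w in (1,4,8.6):
    f=lambda b:np.where(x<b,0,np.minimum((x-b)/w,1)*.15+.1*np.radians(np.clip(x-b-w,0,None)))
    B=np.arange(95,125,.5)
    S=np.array([((y-f(b)-(y-f(b)).mean())**2).sum() for b in B]);p=np.exp(-(S-S.min())/2/.029**2);p/=p.sum();print(w,B[S.argmin()],S.min(),(p*B).sum())
E
```

```text
t 19.33 j6 1.033 turned 150.1 Tz 0.587
1 114.5 0.023248231776115375 112.39545247610619
4 108.5 0.022790138694960434 110.33932958107209
8.6 108.0 0.020537291282377683 107.62058636338034
```

Request:
drive_tool --increments '[[[0, 0, 0], [0, 0, -2], 0], [[0, 0, 0], [0, 0, -1.3], 0], [[0, 0, 0], [0, 0, -0.7], 0], [[0, 0, 0], [0, 0, -0.3], 0], [[0, 0, 0], [0, 0, 0], 0], [[0, 0, 0], [0, 0, 0], 0], [[0, 0, 0], [0, 0, 0], 0], [[0, 0, 0], [0, 0, 0], 0]]'

```text
clock: 20.0
eef_pos: [0.5394, 0.1086, 0.0934]
tool_rot: [0.438, 0.899, -0.001, 0.002]
ft_force: [3.2, -4.0, 4.7]
grip_width: 0.033
grasp_force: 64.0
```

```bash
python3 m.py;python3 tq.py
```

```text
t 20.00 j6 1.106 turned 154.3 Tz 0.419
t 20.20 j6 1.106 yaw 38.10 Tz0 0.419 mean 0.418 [ 2.1 -4.8  4.5] [0.42 0.44 0.43 0.37 0.43]
```

Request:
drive_tool --increments '[[[0, 0, 0], [0, 0, 0], 0.6], [[0, 0, 0], [0, 0, 0], 1], [[0, 0, 0], [0, 0, 0], 1], [[0, 0, 0], [0, 0, 0], 1], [[0, 0, 0], [0, 0, 0], 1], [[0, 0, 0], [0, 0, 0], 1], [[0, 0, 0], [0, 0, 0], 1]]'

```text
clock: 20.78
eef_pos: [0.5381, 0.1101, 0.0926]
tool_rot: [0.438, 0.899, -0.0, -0.0]
ft_force: [-0.0, 0.1, 0.1]
grip_width: 0.0852
grasp_force: 0.0
```

Request:
drive_tool --increments '[[[0, 0, 15], [0, 0, 0], 1], [[0, 0, 25], [0, 0, 0], 1], [[0, 0, 30], [0, 0, 0], 1], [[0, 0, 20], [0, 0, 0], 1], [[0, 0, 0], [0, 0, 0], 1], [[0, 0, 0], [0, 0, 0], 1], [[0, 0, 0], [0, 0, 0], 1]]'

```text
clock: 21.37
eef_pos: [0.5378, 0.1099, 0.182]
tool_rot: [0.438, 0.899, -0.0, -0.0]
ft_force: [-0.9, -0.4, -0.4]
grip_width: 0.0857
grasp_force: 0.0
```

```bash
python3 - <<'E'
from h import *
c=camera('side')
cv2.imwrite('pics/z.png',cv2.resize(c['image'][165:275,195:305,::-1],None,fx=5,fy=5,interpolation=cv2.INTER_CUBIC))
E
```

```text
(no output)
```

View pics/z.png

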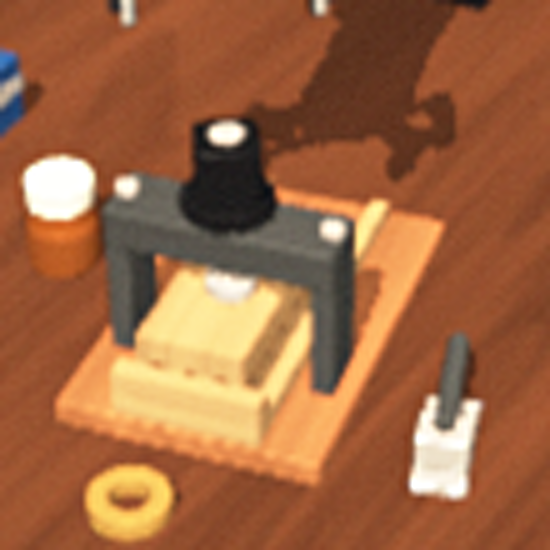

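The mould is home at (190,350), the knob is turned and free at (230,170), the fingers are well clear, and the jar, ring and cutter in view have not moved. Handing in.

```bash
python3 -c "
from workcell import *
print(job_done())"
```

```text
the job is handed in; nothing more can be done
None
```

I handed the job in at about 21 s with the mould home against the stop, the knob turned about 45° past the bite (felt near 108–110°) and released, and no bystander touched; the interface returned no verdict, so the 62–89 N foot force is inferred from the turn angle.

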